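# Put the large motors away in their colour-coded trays

### The arm

A 6-joint arm with a two-finger parallel gripper is mounted at the origin on the work surface. World frame = base frame: x ahead of the robot, y to its left, z up, the work surface at z = 0. Lengths are in m, angles in degrees, forces in N, time in s.
With the tool pointing down it reaches from about 0.25 to 0.725 m from the base axis. Payload 9.7 kg.
Tool frame: the origin (TCP) lies on the centre line of the jaws, within the pads' length; the fingertips stand 14 mm ahead of it and the grasp point (between the pads) lies 5 mm behind it; z points along the fingers, y is the line along which they close (so a half turn about z gives the same grasp; the last joint's range is limited). The gripper opens to 85 mm and grips with 20 to 120 N. Pads are 22 mm wide; open, the fingers measure 114 mm over their backs; the gripper's body (76 mm by 85 mm) begins 54 mm behind the grasp point. The pads swing forward as they close: fully open they stand 13 mm farther back than shut.
Start: joints at [-70.531, 4.979, 10.078, 95.1, 0, 90], TCP at [0.183, -0.519, 0.245] pointing down, gripper open.
Joint ranges: [-179.16, 179.16], [-48.56, 103.87], [-65.8, 70.77], [-126.05, 130.52], [-82.76, 87.17], [-180, 180]. Speed limits (degrees/s): [127.2, 127.2, 147.25, 180, 180, 180].

### API

Orientations are given as [roll, pitch, yaw] about the fixed x, y, z axes, in that order (R = Rz(yaw) Ry(pitch) Rx(roll)).
In Python, from workcell import bot, camera, get_calibration, ticket gives the robot as it stands. The module is installed in compiled form; this text tells all that it offers.
- The arm moves only by the tool send_rows, never from a script. Its arguments are lists of equal length, an entry for each row: "linear": the shift along the tool's x, y, z in m, a list of three; "twist": the turn, a rotation vector about the tool's x, y, z in units of 10 degrees (1.0 is 10 degrees), a list of three; "gripper": the opening in per cent of the stroke, from 0 (shut) to 100 (fully open). In form: {"linear": [[x, y, z], ...], "twist": [[wx, wy, wz], ...], "gripper": [gripper, ...]}. A call has 1 to 8 rows; each row shifts and turns the commanded pose from where the row before left it, along the tool's axes as they then stand; what a row does not reach is not made up. A row lasts 1/8 s, in which the tool goes at most 62.5 mm and 10.7 degrees, less where a joint would pass 70% of its speed; a pose out of reach is approached as far as the arm can. A call with a gripper value outside its range is refused whole. The fingers move at their own pace and stop on an object; "grip_force" is the grip in N (left out, the last holds). Time passes only in rows, so rows that do not move let the fingers close. It gives the time, the measured TCP pose, the force, the opening and the grip force at its end, in the units of the state.
- bot.get_obs(): the state, without advancing time (a new reading comes with each control period).
- camera(name): name is "scene" or "top" or "wrist"; returns the picture (420x560x3 uint8, red, green, blue); there is no depth.
- get_calibration(name): a dict with "fx", "fy", "cx", "cy" (pixels), "origin" and "orientation" of the camera in the world; the wrist camera has in their place "hand_eye" (4x4, takes a point from camera to tool coordinates, whose origin is the TCP and whose axes are the flange's). Camera axes: x right, y down, z forward; pixel columns grow to the right and rows downward; lengths in m; the calibration is good to about 2 mm. A picture is of the moment at which its call begins: read the wrist's pose just before it. get_calibration takes no time and is no camera call.
- ticket.job_done(): hands the job in; it is judged then, once.
The state is a dict: "time": time; "q": joint angles; "qd": joint speeds; "joint_efforts": joint torques, N m; "ee_pos": TCP position; "tcp_rot": TCP orientation; "wrist_force": force on the tool from outside, world axes, zero at the start; "torque": the same for the moment, N m; "opening": finger opening in m; "grasp_force": force on a finger pad.
Only numpy, scipy, OpenCV 4.12 (cv2) and the standard library are available. Lean on these libraries where they do the work, as an engineer would, in place of code of your own. Each camera call takes 0.05 s, during which the arm holds its last target. There are 200 camera calls.

### The job

Put each of the four large silver motors away in the tray of its own colour, standing upright on the tray's floor inside the rim with the shaft up. Leave the two small black motors standing where they are.

Things in the scene. Friction and masses are not known exactly. Their poses are not given: they have to be found in the camera images.
- big_red_center (a point): Large electric motor with a bare silver can and a red face: upright cylinder 36 mm in diameter and 52 mm tall, standing on its end on the table, about 0.17 kg, with a thin steel shaft (15 mm) sticking up from the middle of the red top face (67 mm overall). Loose. The point is the centre of the cylinder, 26 mm above its underside; z along the shaft, upwards.
- big_yellow_center (a point): Large electric motor with a bare silver can and a yellow face: upright cylinder 36 mm in diameter and 52 mm tall, standing on its end on the table, about 0.17 kg, with a thin steel shaft (15 mm) sticking up from the middle of the yellow top face (67 mm overall). Loose. The point is the centre of the cylinder, 26 mm above its underside; z along the shaft, upwards.
- big_green_center (a point): Large electric motor with a bare silver can and a green face: upright cylinder 36 mm in diameter and 52 mm tall, standing on its end on the table, about 0.17 kg, with a thin steel shaft (15 mm) sticking up from the middle of the green top face (67 mm overall). Loose. The point is the centre of the cylinder, 26 mm above its underside; z along the shaft, upwards.
- big_blue_center (a point): Large electric motor with a bare silver can and a blue face: upright cylinder 36 mm in diameter and 52 mm tall, standing on its end on the table, about 0.17 kg, with a thin steel shaft (15 mm) sticking up from the middle of the blue top face (67 mm overall). Loose. The point is the centre of the cylinder, 26 mm above its underside; z along the shaft, upwards.
- small_red_center (a point): Small electric motor with a black can and a red face: upright cylinder 24 mm in diameter and 32 mm tall with a 15 mm shaft on top, standing loose on the table; not to be moved. The point is the centre of the cylinder, 16 mm above its underside; z upwards.
- small_blue_center (a point): Small electric motor with a black can and a blue face: upright cylinder 24 mm in diameter and 32 mm tall with a 15 mm shaft on top, standing loose on the table; not to be moved. The point is the centre of the cylinder, 16 mm above its underside; z upwards.
- tray_red: Square shallow red plastic tray, fixed to the table, for one large motor: 64 x 64 mm outside, 56 x 56 mm inside, rim 8 mm above the table, wall 4 mm, inner floor 4 mm above the table. Origin at the centre of its underside, on the table; x and y along its sides, z up.
- tray_yellow: Square shallow yellow plastic tray, fixed to the table, for one large motor: 64 x 64 mm outside, 56 x 56 mm inside, rim 8 mm above the table, wall 4 mm, inner floor 4 mm above the table. Origin at the centre of its underside, on the table; x and y along its sides, z up.
- tray_green: Square shallow green plastic tray, fixed to the table, for one large motor: 64 x 64 mm outside, 56 x 56 mm inside, rim 8 mm above the table, wall 4 mm, inner floor 4 mm above the table. Origin at the centre of its underside, on the table; x and y along its sides, z up.
- tray_blue: Square shallow blue plastic tray, fixed to the table, for one large motor: 64 x 64 mm outside, 56 x 56 mm inside, rim 8 mm above the table, wall 4 mm, inner floor 4 mm above the table. Origin at the centre of its underside, on the table; x and y along its sides, z up.
Not all that is in view belongs to the job. There is more than one size of the tray_green; the job needs the larger.

How it is judged:
By the outcome, as a careful person would: the job done as asked, in the order asked, and still so for the second after the job is handed in, with the robot touching nothing.
It also fails if it takes over 99 s, if anything falls off the work surface, if the arm or the gripper's body presses on something with over 40 N, if the wrist force passes 120 N, or if a joint passes its speed limit or range.

## Working session

There is one attempt and no reset: what is moved stays moved. The work goes in short steps, Python scripts to look and compute and a tool call to move; the robot and the scene stay as the last step left them, time stands still between calls to the robot, and variables do not carry over. Pictures are saved under pics/ and viewed, at most 14 in all, crops included, and the job is handed in when it is done.

Besides the shell and the picture viewer there is one more tool, called after "Call:" as name(argument=value, ...) on one line, values as JSON. send_rows: Moves the arm, as the interface text tells. Its arguments: {"type":"object","properties":{"linear":{"type":"array"},"twist":{"type":"array"},"gripper":{"type":"array"},"grip_force":{"type":"number"}},"required":["linear","twist","gripper"]}

```bash
mkdir -p pics
python3 - <<'E'
from workcell import bot,camera,get_calibration
import cv2,numpy as np
o=bot.get_obs();print(o)
for n in["top","scene"]:
    cv2.imwrite(f"pics/{n}0.png",camera(n)[:,:,::-1]);print(get_calibration(n))
print(get_calibration("wrist"))
E
```

```text
{'time': 0.0, 'q': array([-7.05327520e+01,  5.01120689e+00,  1.00346809e+01,  9.50995132e+01,
        7.23971393e-04,  8.99997406e+01]), 'qd': array([-0.09327306, -0.1326027 , -0.12055028,  0.0179784 , -0.05607768,
       -0.00686869]), 'joint_efforts': array([ 7.68005848e-04, -5.20386279e+01,  4.64799678e+01,  1.64172985e-02,
        8.34636603e-05,  7.74650488e-06]), 'ee_pos': array([ 0.18323096, -0.5183595 ,  0.24458406]), 'tcp_rot': array([-1.79923961e+02, -7.24315077e-04,  1.94675065e+01]), 'wrist_force': array([0.59388726, 0.11462697, 0.1491785 ]), 'torque': array([0.03068573, 0.00221498, 0.0281574 ]), 'grasp_force': 0.0, 'opening': 0.08532891570235902}
{'fx': 387.21522860121667, 'fy': 387.21522860121667, 'cx': 277.66134131475263, 'cy': 205.3566081518678, 'origin': array([ 0.3789986 , -0.01577803,  0.69152288]), 'orientation': array([-1.65649531e+02, -1.41231415e-01, -7.63569621e+01])}
{'fx': 405.8643018600655, 'fy': 405.8643018600655, 'cx': 276.8160125784223, 'cy': 214.3798485750478, 'origin': array([0.8992271 , 0.31376925, 0.53111569]), 'orientation': array([-134.14506407,   -0.39215232,  131.40215632])}
{'fx': 296.05499727540007, 'fy': 296.05499727540007, 'cx': 279.85292764856456, 'cy': 208.9172588644787, 'hand_eye': array([[-5.18765139e-04, -9.49642503e-01, -3.13335041e-01,
         7.94448382e-02],
       [ 9.99999626e-01, -7.09655656e-04,  4.95170369e-04,
        -8.36886178e-04],
       [-6.92594813e-04, -3.13334667e-01,  9.49642515e-01,
        -1.29223824e-01],
       [ 0.00000000e+00,  0.00000000e+00,  0.00000000e+00,
         1.00000000e+00]])}
```

View pics/top0.png

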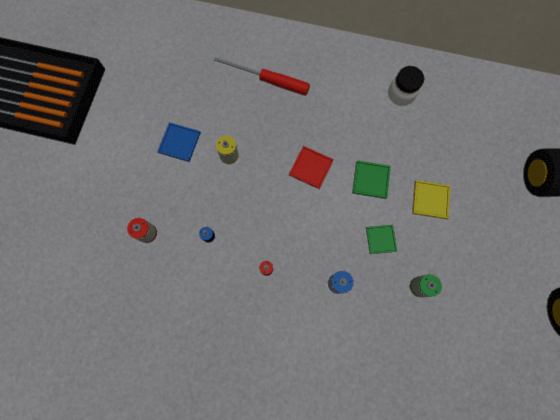

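View pics/scene0.png

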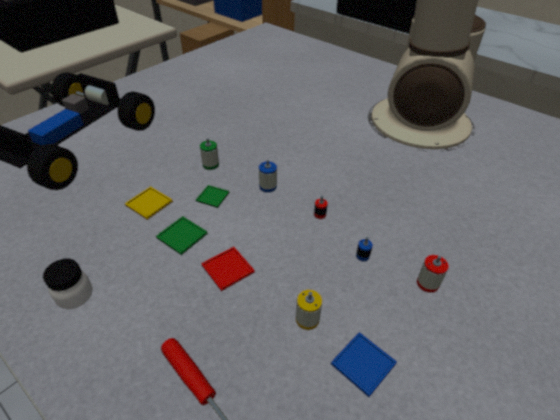

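The top view shows the scene from overhead.

| Item | Candidates (pixel) |
|---|---|
| Red | large motor (138,228), small motor (266,268), screwdriver handle (284,82), tray (311,167) |
| Yellow | large motor (227,146), tray (431,200), wheel hubs (538,173) |
| Green | large motor (430,286), large tray (371,180), small tray (381,240) |
| Blue | large motor (342,282), small motor (206,234), tray (179,142) |

I choose the silver-can motors and, for green, the larger tray at (371,180). The close crop will check this.

```bash
cat > h.py <<'E'
from workcell import bot,camera,get_calibration
import cv2,numpy as np
from scipy.spatial.transform import Rotation as R
def campose(n,obs=None):
    c=get_calibration(n)
    if n!="wrist": return c,R.from_euler('xyz',c['orientation'],degrees=True).as_matrix(),np.array(c['origin'])
    o=obs; Rt=R.from_euler('xyz',o['tcp_rot'],degrees=True).as_matrix();H=c['hand_eye']
    return c,Rt@H[:3,:3],o['ee_pos']+Rt@H[:3,3]
def cast(p,z,cp):
    c,Rm,t=cp
    d=Rm@np.array([(p[0]-c['cx'])/c['fx'],(p[1]-c['cy'])/c['fy'],1]);return t+d*(z-t[2])/d[2]
def proj(P,cp):
    c,Rm,t=cp;v=Rm.T@(np.array(P)-t);return v[0]/v[2]*c['fx']+c['cx'],v[1]/v[2]*c['fy']+c['cy']
HUE=dict(red=[(0,8),(172,180)],yellow=[(22,34)],green=[(50,75)],blue=[(100,120)])
def blobs(img,col,amin=60):
    h=cv2.cvtColor(img,cv2.COLOR_RGB2HSV);m=np.zeros(h.shape[:2],np.uint8)
    for a,b in HUE[col]: m|=cv2.inRange(h,(a,130,50),(b,255,255))
    m=cv2.morphologyEx(m,cv2.MORPH_CLOSE,np.ones((5,5)))
    cs=cv2.findContours(m,cv2.RETR_EXTERNAL,cv2.CHAIN_APPROX_NONE)[0]
    return [c for c in cs if cv2.contourArea(c)>amin]
def near(img,col,p):
    return min(blobs(img,col),key=lambda c:np.hypot(*(np.array(cv2.minAreaRect(c)[0])-p)))
E
python3 - <<'E'
from h import *
im=camera("top");cp=campose("top")
for k,p in dict(red=(138,228),yellow=(227,146),green=(430,286),blue=(342,282)).items():
    c=near(im,k,p);e=cv2.minEnclosingCircle(c);print("motor",k,np.round(e,1) if 0 else e,cast(e[0],.052,cp).round(4))
for k,p in dict(sred=(266,268),sblue=(206,234)).items():
    c=near(im,k[1:],p);e=cv2.minEnclosingCircle(c);print(k,cast(e[0],.032,cp).round(4))
for k,p in dict(red=(311,167),yellow=(431,200),green=(371,180),blue=(179,142)).items():
    c=near(im,k,p);q=[cast(x,.008,cp)[:2] for x in cv2.boxPoints(cv2.minAreaRect(c))]
    r=cv2.minAreaRect(np.float32(q)*1000);print("tray",k,r)
print(cast((381,240),.008,cp))
cv2.imwrite("pics/crop1.png",cv2.resize(im[110:310,110:470],(792,440),interpolation=cv2.INTER_CUBIC)[:,:,::-1])
E
```

```text
motor red ((137.5, 227.5), 10.700567245483398) [0.4454 0.2408 0.052 ]
motor yellow ((225.5, 145.0), 9.708344459533691) [0.6239 0.1373 0.052 ]
motor green ((430.0, 285.0), 10.816754341125488) [ 0.4673 -0.2501  0.052 ]
motor blue ((341.8571472167969, 281.71429443359375), 10.926578521728516) [ 0.4387 -0.1102  0.052 ]
sred [0.4334 0.0162 0.032 ]
sblue [0.4658 0.1313 0.032 ]
tray red ((637.2470092773438, -18.159832000732422), (65.62683868408203, 64.49380493164062), 78.0149154663086)
tray yellow ((628.0162353515625, -247.15609741210938), (64.14795684814453, 73.45497131347656), 4.389926433563232)
tray green ((639.6438598632812, -133.44143676757812), (63.177207946777344, 66.3905029296875), 4.0863938331604)
tray blue ((627.5594482421875, 236.76991271972656), (73.42675018310547, 64.3919906616211), 86.28559112548828)
[ 0.53095035 -0.17017963  0.008     ]
```

View pics/crop1.png

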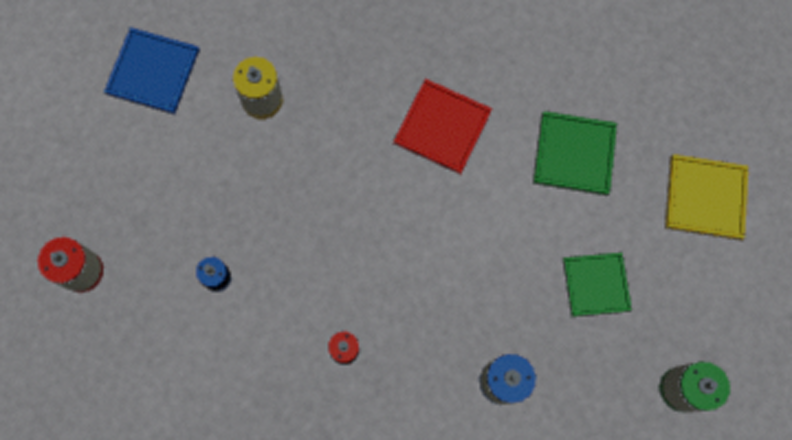

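The crop confirms it: large silver-can motors are red, yellow, blue and green; the small ones are black; the larger green tray is at about (371,180) in the full frame. I'll turn to yaw 0 and head for the green motor.

Call:
send_rows(linear=[[0,0,0],[0,0,0],[0.04,-0.04,0],[0.04,-0.04,0],[0.04,-0.04,0],[0.04,-0.04,0],[0.04,-0.04,0],[0.04,-0.04,0]], twist=[[0,0,0.97],[0,0,0.977],[0,0,0],[0,0,0],[0,0,0],[0,0,0],[0,0,0],[0,0,0]], gripper=[100,100,100,100,100,100,100,100], grip_force=50)

```text
time: 1.15
ee_pos: [0.4243, -0.277, 0.2452]
tcp_rot: [180.0, -0.0, -0.0]
wrist_force: [2.0, -1.5, -0.1]
opening: 0.0855
grasp_force: 0.0
```

Call:
send_rows(linear=[[0.02,-0.013,0],[0.02,-0.013,0],[0,0,0]], twist=[[0,0,0],[0,0,0],[0,0,0]], gripper=[100,100,100])

```text
time: 1.52
ee_pos: [0.4641, -0.2517, 0.2447]
tcp_rot: [-180.0, 0.0, 0.1]
wrist_force: [0.5, -0.9, -0.2]
opening: 0.0858
grasp_force: 0.0
```

```bash
cat > look.py <<'E'
from h import *
import sys
# look.py NAME [col z x y ...]: wrist picture, blob centre nearest the expected world point, cast on plane z
o=bot.get_obs();cp=campose("wrist",o);im=camera("wrist")
cv2.imwrite(f"pics/{sys.argv[1]}.png",im[:,:,::-1])
print("q1,q6",o['q'][[0,5]].round(1),"tcp",o['ee_pos'].round(4),"open",round(o['opening'],4),"t",o['time'])
a=sys.argv[2:]
for i in range(0,len(a),4):
    z=float(a[i+1]);p=proj((float(a[i+2]),float(a[i+3]),z),cp)
    try:
        c=near(im,a[i],p);(u,v),r=cv2.minEnclosingCircle(c)
        b=cv2.minAreaRect(c);w=cast((u,v) if z>.03 else b[0],z,cp)
        print(a[i],"exp px",np.round(p),"px",round(u),round(v),round(r,1),"world",w.round(4),"world shift from tcp",(w-o['ee_pos'])[:2].round(4))
    except ValueError: print(a[i],"none")
E
python3 look.py w1 green .052 .467 -.25
```

```text
q1,q6 [-28.5 151.4] tcp [ 0.4641 -0.2517  0.2447] open 0.0858 t 1.525
green exp px [279. 183.] px 279 185 15.5 world [ 0.4653 -0.2507  0.052 ] world shift from tcp [0.0012 0.001 ]
```

View pics/w1.png

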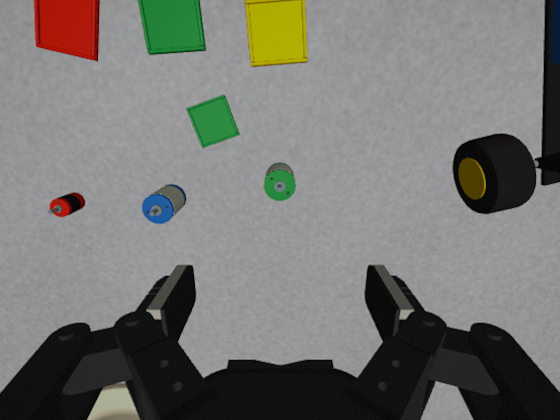

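The wrist view shows the green motor's face at (280,183) between the jaws, agreeing with the top view to within 2 mm. The blue motor is at (162,203), the green trays at (172,22) large and (213,121) small, and yellow at (277,32). Descending.

Call:
send_rows(linear=[[0.001,-0.001,0.05],[0,0,0.05],[0,0,0.05],[0,0,0.04],[0,0,0.026],[0,0,0],[0,0,0],[0,0,0]], twist=[[0,0,0],[0,0,0],[0,0,0],[0,0,0],[0,0,0],[0,0,0],[0,0,0],[0,0,0]], gripper=[100,100,100,100,100,100,30,0], grip_force=50)

```text
time: 2.58
ee_pos: [0.465, -0.2522, 0.0309]
tcp_rot: [179.9, -0.1, -0.0]
wrist_force: [-0.6, -1.0, 0.3]
opening: 0.0516
grasp_force: 0.0
```

Call:
send_rows(linear=[[0,0,0],[0,0,0],[0,0,0],[0,0,0]], twist=[[0,0,0],[0,0,0],[0,0,0],[0,0,0]], gripper=[0,0,0,0])

```text
time: 3.08
ee_pos: [0.4649, -0.2519, 0.0306]
tcp_rot: [179.9, -0.1, 0.0]
wrist_force: [-0.7, -0.4, 4.9]
opening: 0.035
grasp_force: 49.5
```

Call:
send_rows(linear=[[0,0,-0.03],[0,0,-0.05],[0.035,-0.0237,0],[0.035,-0.0237,0],[0.035,-0.0237,0],[0.035,-0.0237,0],[0.035,-0.0237,0],[0,0,0]], twist=[[0,0,0],[0,0,0],[0,0,0],[0,0,0],[0,0,0],[0,0,0],[0,0,0],[0,0,0]], gripper=[0,0,0,0,0,0,0,0])

```text
time: 4.08
ee_pos: [0.641, -0.1311, 0.1085]
tcp_rot: [-180.0, 0.0, 0.2]
wrist_force: [0.4, -0.4, -1.9]
opening: 0.035
grasp_force: 50.1
```

```bash
python3 look.py w2 green .008 .6396 -.1334 red .008 .637 -.018 yellow .008 .628 -.247
```

```text
q1,q6 [-11.6 168.3] tcp [ 0.641  -0.1311  0.1085] open 0.035 t 4.075
green exp px [283. 214.] px 283 213 52.2 world [ 0.6411 -0.1325  0.008 ] world shift from tcp [ 0.0001 -0.0014]
red exp px [143. 217.] px 144 216 54.8 world [ 0.6381 -0.0192  0.008 ] world shift from tcp [-0.0028  0.1119]
yellow exp px [419. 228.] px 420 228 54.6 world [ 0.6285 -0.2473  0.008 ] world shift from tcp [-0.0125 -0.1162]
```

View pics/w2.png

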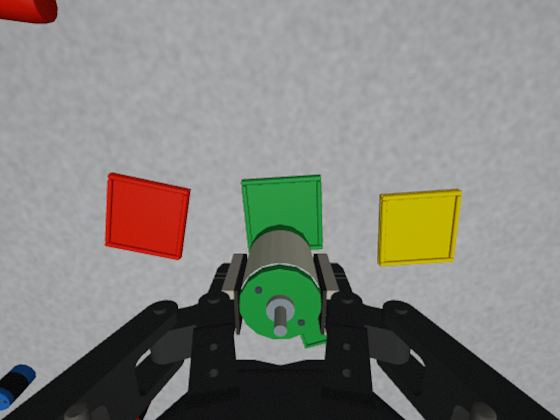

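The wrist view shows the held green motor over the large green tray (centre about (283,213)). The red tray is at (144,216) and yellow at (420,228), all matching the top view. Lowering.

Call:
send_rows(linear=[[-0.001,0.0015,0.035],[0,0,0.029],[0,0,0.007],[0,0,0.002],[0,0,0],[0,0,0],[0,0,0],[0,0,0]], twist=[[0,0,0],[0,0,0],[0,0,0],[0,0,0],[0,0,0],[0,0,0],[0,0,0],[0,0,0]], gripper=[0,0,0,0,0,0,70,70])

```text
time: 5.12
ee_pos: [0.6386, -0.1346, 0.0368]
tcp_rot: [180.0, -0.0, 0.0]
wrist_force: [0.0, 0.6, 0.9]
opening: 0.0598
grasp_force: 0.0
```

Call:
send_rows(linear=[[0,0,0],[0,0,0],[0,0,-0.04],[0,0,-0.05],[0,0,-0.05],[0,0,-0.04],[0,0,0]], twist=[[0,0,0],[0,0,0],[0,0,0],[0,0,0],[0,0,0],[0,0,0],[0,0,0]], gripper=[75,75,75,75,75,75,75])

```text
time: 6.0
ee_pos: [0.6395, -0.1348, 0.2203]
tcp_rot: [179.9, -0.3, -0.0]
wrist_force: [0.3, -0.1, -0.1]
opening: 0.0637
grasp_force: 0.0
```

```bash
python3 look.py w3 green .056 .64 -.133
```

```text
q1,q6 [-11.9 168.1] tcp [ 0.6395 -0.1348  0.2203] open 0.0637 t 6.0
green exp px [278. 193.] px 278 183 36.6 world [ 0.6505 -0.1332  0.056 ] world shift from tcp [0.0111 0.0016]
```

View pics/w3.png

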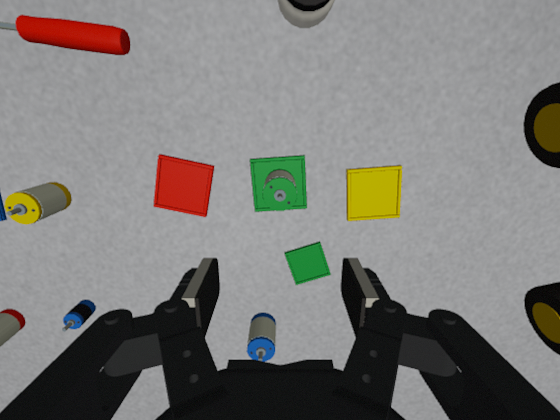

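The green motor stands inside the large green tray, face at (280,193). The blue motor is at (262,340). Next I'll turn to yaw 90, which keeps the last joint mid-range everywhere, and go to the blue motor.

Call:
send_rows(linear=[[0,0,0],[0,0,0],[0,0,0],[0,0,0],[0,0,0],[0,0,0],[0,0,0],[0,0,0]], twist=[[0,0,-1.05],[0,0,-1.05],[0,0,-1.05],[0,0,-1.05],[0,0,-1.05],[0,0,-1.05],[0,0,-1.05],[0,0,-1.05]], gripper=[100,100,100,100,100,100,100,100])

```text
time: 7.05
ee_pos: [0.6379, -0.1344, 0.2143]
tcp_rot: [-179.8, -0.0, 84.3]
wrist_force: [-0.7, 0.5, -1.0]
opening: 0.0853
grasp_force: 0.0
```

Call:
send_rows(linear=[[0,0,0],[0.005,-0.04,0],[0.005,-0.04,0],[0.005,-0.04,0],[0.005,-0.04,0],[0.0046,-0.041,0],[0,0,0]], twist=[[0,0,-0.6],[0,0,0],[0,0,0],[0,0,0],[0,0,0],[0,0,0],[0,0,0]], gripper=[100,100,100,100,100,100,100])

```text
time: 7.92
ee_pos: [0.4351, -0.1096, 0.2155]
tcp_rot: [-179.9, -0.0, 90.0]
wrist_force: [-0.1, -0.5, -0.4]
opening: 0.0853
grasp_force: 0.0
```

```bash
python3 look.py w4 blue .052 .4387 -.1102
```

```text
q1,q6 [-14.1  75.9] tcp [ 0.4351 -0.1096  0.2155] open 0.0853 t 7.925
blue exp px [285. 195.] px 283 195 16.9 world [ 0.4367 -0.11    0.052 ] world shift from tcp [ 0.0016 -0.0004]
```

Call:
send_rows(linear=[[0,0.002,0.05],[0,0,0.05],[0,0,0.05],[0,0,0.035],[0,0,0],[0,0,0],[0,0,0],[0,0,0]], twist=[[0,0,0],[0,0,0],[0,0,0],[0,0,0],[0,0,0],[0,0,0],[0,0,0],[0,0,0]], gripper=[100,100,100,100,100,30,0,0])

```text
time: 8.98
ee_pos: [0.4402, -0.1102, 0.0328]
tcp_rot: [179.9, 0.0, 90.0]
wrist_force: [-2.0, 0.9, 5.5]
opening: 0.0348
grasp_force: 49.3
```

Call:
send_rows(linear=[[0,0,0],[0,0,0],[0,0,0],[0,0,0]], twist=[[0,0,0],[0,0,0],[0,0,0],[0,0,0]], gripper=[0,0,0,0])

```text
time: 9.48
ee_pos: [0.4401, -0.1102, 0.0327]
tcp_rot: [179.9, 0.0, 90.0]
wrist_force: [-0.8, 0.1, 5.4]
opening: 0.0351
grasp_force: 49.5
```

Call:
send_rows(linear=[[0,0,-0.05],[0,0,-0.05],[0,0,-0.01],[0.0434,0.0234,0],[0.0434,0.0234,0],[0.0434,0.0234,0],[0.0434,0.0234,0],[0.0434,0.0234,0]], twist=[[0,0,0],[0,0,0],[0,0,0],[0,0,0],[0,0,0],[0,0,0],[0,0,0],[0,0,0]], gripper=[0,0,0,0,0,0,0,0])

```text
time: 10.48
ee_pos: [0.5567, 0.1085, 0.1404]
tcp_rot: [-180.0, 0.0, 90.0]
wrist_force: [0.5, 0.2, -2.0]
opening: 0.0347
grasp_force: 50.8
```

Call:
send_rows(linear=[[0.0434,0.0234,0],[0.0434,0.0234,0],[0.0434,0.0234,0],[0,0,0]], twist=[[0,0,0],[0,0,0],[0,0,0],[0,0,0]], gripper=[0,0,0,0])

```text
time: 10.98
ee_pos: [0.6268, 0.2399, 0.1385]
tcp_rot: [-179.8, 0.0, 90.2]
wrist_force: [-0.3, -1.3, -2.7]
opening: 0.0347
grasp_force: 51.0
```

```bash
python3 look.py w5 blue .008 .6276 .2368
```

```text
q1,q6 [ 20.9 110.8] tcp [0.6268 0.2399 0.1385] open 0.0347 t 10.975
blue exp px [282. 207.] px 280 205 48.2 world [0.6255 0.2355 0.008 ] world shift from tcp [-0.0013 -0.0044]
```

View pics/w5.png

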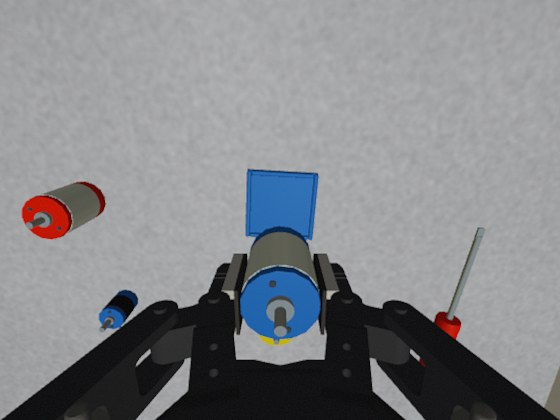

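The wrist view shows the blue motor held just short of the blue tray (centre about (281,204)), with the red motor at (60,210) and yellow behind it. Lowering with a small shift.

Call:
send_rows(linear=[[-0.004,0,0.045],[0,0,0.045],[0,0,0.008],[0,0,0.003],[0,0,0],[0,0,0],[0,0,0],[0,0,0]], twist=[[0,0,0],[0,0,0],[0,0,0],[0,0,0],[0,0,0],[0,0,0],[0,0,0],[0,0,0]], gripper=[0,0,0,0,0,0,75,75])

```text
time: 12.02
ee_pos: [0.6268, 0.2334, 0.041]
tcp_rot: [179.9, -0.0, 90.0]
wrist_force: [0.6, -0.1, -0.1]
opening: 0.0642
grasp_force: 0.0
```

Call:
send_rows(linear=[[0,0,0],[0,0,0],[0,0,-0.04],[0,0,-0.05],[0,0,-0.05],[0,0,-0.04],[0,0,0]], twist=[[0,0,0],[0,0,0],[0,0,0],[0,0,0],[0,0,0],[0,0,0],[0,0,0]], gripper=[75,75,75,75,75,75,75])

```text
time: 12.9
ee_pos: [0.6276, 0.2336, 0.2244]
tcp_rot: [179.7, -0.1, 90.0]
wrist_force: [-0.8, -0.2, -0.1]
opening: 0.064
grasp_force: 0.0
```

```bash
python3 look.py w6 red .052 .4454 .2408 blue .056 .627 .236
```

```text
q1,q6 [ 20.4 110.4] tcp [0.6276 0.2336 0.2244] open 0.064 t 12.9
red exp px [105. 186.] px 103 186 18.4 world [0.4431 0.2411 0.052 ] world shift from tcp [-0.1845  0.0075]
blue exp px [280. 191.] px 279 178 36.5 world [0.626  0.2498 0.056 ] world shift from tcp [-0.0016  0.0162]
```

View pics/w6.png

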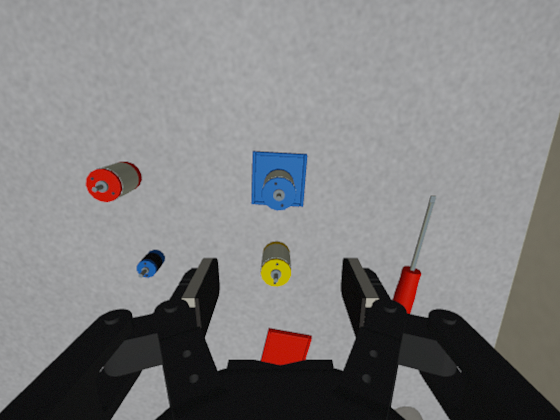

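The blue motor stands in the blue tray, face at (279,193), and yellow is at (276,270). Yellow is next.

Call:
send_rows(linear=[[-0.048,-0.002,0],[-0.048,-0.002,0],[0,0,0]], twist=[[0,0,0],[0,0,0],[0,0,0]], gripper=[100,100,100])

```text
time: 13.32
ee_pos: [0.6221, 0.1343, 0.2189]
tcp_rot: [-179.9, 0.1, 89.8]
wrist_force: [0.8, 0.3, -0.5]
opening: 0.0856
grasp_force: 0.0
```

```bash
python3 look.py w7 yellow .052 .6239 .1373
```

```text
q1,q6 [ 12.2 102.4] tcp [0.6221 0.1343 0.2189] open 0.0856 t 13.325
yellow exp px [283. 190.] px 282 189 17.0 world [0.6225 0.1386 0.052 ] world shift from tcp [0.0005 0.0043]
```

Call:
send_rows(linear=[[0.004,0.001,0.05],[0,0,0.05],[0,0,0.05],[0,0,0.038],[0,0,0],[0,0,0],[0,0,0],[0,0,0]], twist=[[0,0,0],[0,0,0],[0,0,0],[0,0,0],[0,0,0],[0,0,0],[0,0,0],[0,0,0]], gripper=[100,100,100,100,100,30,0,0])

```text
time: 14.38
ee_pos: [0.6244, 0.1415, 0.0342]
tcp_rot: [179.9, -0.0, 90.0]
wrist_force: [-2.2, -0.5, 2.1]
opening: 0.0352
grasp_force: 49.7
```

Call:
send_rows(linear=[[0,0,0],[0,0,0],[0,0,0],[0,0,0]], twist=[[0,0,0],[0,0,0],[0,0,0],[0,0,0]], gripper=[0,0,0,0])

```text
time: 14.88
ee_pos: [0.6244, 0.1415, 0.0342]
tcp_rot: [179.8, -0.0, 90.0]
wrist_force: [-0.4, 0.7, 5.7]
opening: 0.0347
grasp_force: 49.7
```

Call:
send_rows(linear=[[0,0,-0.05],[0,0,-0.05],[0,0,-0.015],[-0.048,0.0005,0],[-0.048,0.0005,0],[-0.048,0.0005,0],[-0.048,0.0005,0],[-0.048,0.0005,0]], twist=[[0,0,0],[0,0,0],[0,0,0],[0,0,0],[0,0,0],[0,0,0],[0,0,0],[0,0,0]], gripper=[0,0,0,0,0,0,0,0])

```text
time: 15.88
ee_pos: [0.6256, -0.1003, 0.1464]
tcp_rot: [-179.9, -0.0, 90.0]
wrist_force: [0.3, -0.7, -0.9]
opening: 0.0347
grasp_force: 50.5
```

Call:
send_rows(linear=[[-0.048,0.0005,0],[-0.048,0.0005,0],[-0.048,0.0005,0],[0,0,0],[0,0,0]], twist=[[0,0,0],[0,0,0],[0,0,0],[0,0,0],[0,0,0]], gripper=[0,0,0,0,0])

```text
time: 16.5
ee_pos: [0.6272, -0.2426, 0.1464]
tcp_rot: [-179.9, -0.0, 90.0]
wrist_force: [-0.1, 0.3, -2.1]
opening: 0.0348
grasp_force: 50.5
```

```bash
python3 look.py w8 yellow .008 .6285 -.2473 green .056 .64 -.133
```

```text
q1,q6 [-21.2  68.9] tcp [ 0.6272 -0.2426  0.1464] open 0.0348 t 16.5
yellow exp px [283. 206.] px 280 210 50.4 world [ 0.6256 -0.2534  0.008 ] world shift from tcp [-0.0016 -0.0108]
green exp px [301.  66.] px 296 73 55.8 world [ 0.6368 -0.1373  0.056 ] world shift from tcp [0.0095 0.1053]
```

View pics/w8.png

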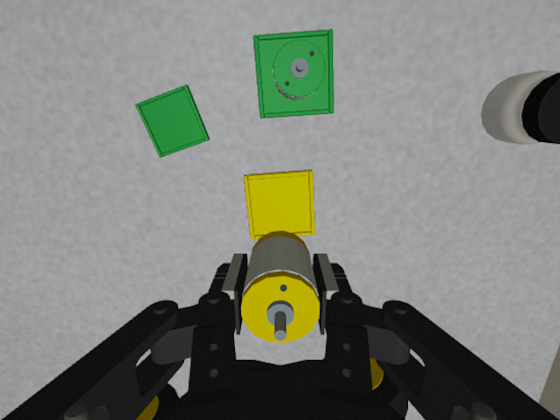

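The view shows the yellow motor in the jaws, the yellow tray with corners (245,176) to (315,235) and centre about (280,205) as expected. The green motor is well inside its tray at (299,69). Lowering.

Call:
send_rows(linear=[[-0.002,0,0.05],[0,0,0.045],[0,0,0.011],[0,0,0.004],[0,0,0],[0,0,0],[0,0,0],[0,0,0]], twist=[[0,0,0],[0,0,0],[0,0,0],[0,0,0],[0,0,0],[0,0,0],[0,0,0],[0,0,0]], gripper=[0,0,0,0,0,0,0,75])

```text
time: 17.55
ee_pos: [0.6278, -0.2449, 0.0378]
tcp_rot: [180.0, 0.0, 90.0]
wrist_force: [-0.4, 0.4, 0.6]
opening: 0.0517
grasp_force: 0.0
```

Call:
send_rows(linear=[[0,0,0],[0,0,0],[0,0,0],[0,0,-0.04],[0,0,-0.05],[0,0,-0.05],[0,0,-0.04],[0,0,0]], twist=[[0,0,0],[0,0,0],[0,0,0],[0,0,0],[0,0,0],[0,0,0],[0,0,0],[0,0,0]], gripper=[75,75,75,75,75,75,75,75])

```text
time: 18.55
ee_pos: [0.6286, -0.2452, 0.2215]
tcp_rot: [179.7, 0.1, 90.0]
wrist_force: [0.5, 0.1, -0.3]
opening: 0.0639
grasp_force: 0.0
```

```bash
python3 look.py w9 yellow .056 .628 -.247
```

```text
q1,q6 [-21.3  68.7] tcp [ 0.6286 -0.2452  0.2215] open 0.0639 t 18.55
yellow exp px [280. 195.] px 278 182 36.6 world [ 0.6263 -0.2337  0.056 ] world shift from tcp [-0.0023  0.0115]
```

View pics/w9.png

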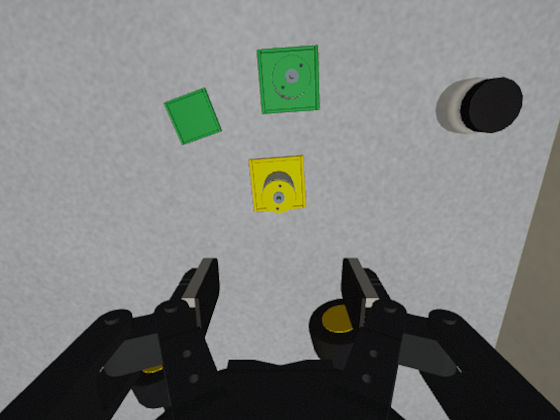

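The yellow motor is in its tray, face at (278,195). Now the red motor.

Call:
send_rows(linear=[[0.0486,-0.0185,0],[0.0486,-0.0185,0],[0.0486,-0.0185,0],[0.0486,-0.0185,0],[0.0486,-0.0185,0],[0.0486,-0.0185,0],[0.0486,-0.0185,0],[0.0486,-0.0185,0]], twist=[[0,0,0],[0,0,0],[0,0,0],[0,0,0],[0,0,0],[0,0,0],[0,0,0],[0,0,0]], gripper=[100,100,100,100,100,100,100,100])

```text
time: 19.6
ee_pos: [0.4782, 0.1453, 0.2156]
tcp_rot: [-179.9, 0.0, 90.0]
wrist_force: [1.3, 0.3, -0.5]
opening: 0.0855
grasp_force: 0.0
```

Call:
send_rows(linear=[[0.0486,-0.0185,0],[0.0486,-0.0185,0],[0,0,0],[0,0,0]], twist=[[0,0,0],[0,0,0],[0,0,0],[0,0,0]], gripper=[100,100,100,100])

```text
time: 20.1
ee_pos: [0.4422, 0.241, 0.2161]
tcp_rot: [-179.9, 0.1, 90.0]
wrist_force: [0.3, -1.2, 0.1]
opening: 0.0854
grasp_force: 0.0
```

```bash
python3 look.py w10 red .052 .444 .241
```

```text
q1,q6 [ 28.6 118.6] tcp [0.4422 0.241  0.2161] open 0.0854 t 20.1
red exp px [283. 194.] px 282 193 17.2 world [0.443  0.2424 0.052 ] world shift from tcp [0.0009 0.0014]
```

Call:
send_rows(linear=[[0.001,0.0015,0.05],[0,0,0.05],[0,0,0.05],[0,0,0.036],[0,0,0],[0,0,0],[0,0,0],[0,0,0]], twist=[[0,0,0],[0,0,0],[0,0,0],[0,0,0],[0,0,0],[0,0,0],[0,0,0],[0,0,0]], gripper=[100,100,100,100,100,30,0,0])

```text
time: 21.15
ee_pos: [0.4449, 0.2426, 0.0329]
tcp_rot: [179.9, -0.1, 90.0]
wrist_force: [-1.1, -0.7, 4.3]
opening: 0.0349
grasp_force: 49.4
```

Call:
send_rows(linear=[[0,0,0],[0,0,0],[0,0,0],[0,0,0]], twist=[[0,0,0],[0,0,0],[0,0,0],[0,0,0]], gripper=[0,0,0,0])

```text
time: 21.65
ee_pos: [0.4449, 0.2426, 0.033]
tcp_rot: [179.9, -0.1, 90.0]
wrist_force: [-1.2, -0.9, 6.1]
opening: 0.035
grasp_force: 49.4
```

Call:
send_rows(linear=[[0,0,-0.05],[0,0,-0.05],[0,0,-0.015],[-0.0373,0.0275,0],[-0.0373,0.0275,0],[-0.0373,0.0275,0],[-0.0373,0.0275,0],[-0.0373,0.0275,0]], twist=[[0,0,0],[0,0,0],[0,0,0],[0,0,0],[0,0,0],[0,0,0],[0,0,0],[0,0,0]], gripper=[0,0,0,0,0,0,0,0])

```text
time: 22.65
ee_pos: [0.582, 0.0544, 0.1454]
tcp_rot: [-179.9, 0.0, 90.0]
wrist_force: [1.4, 1.0, -1.4]
opening: 0.0352
grasp_force: 50.5
```

Call:
send_rows(linear=[[-0.0373,0.0275,0],[-0.0373,0.0275,0],[0,0,0],[0,0,0]], twist=[[0,0,0],[0,0,0],[0,0,0],[0,0,0]], gripper=[0,0,0,0])

```text
time: 23.15
ee_pos: [0.6361, -0.0187, 0.1453]
tcp_rot: [-179.9, -0.0, 90.0]
wrist_force: [0.2, 0.4, -2.5]
opening: 0.0345
grasp_force: 50.8
```

```bash
python3 look.py w11 red .008 .6375 -.0185
```

```text
q1,q6 [-1.7 88.3] tcp [ 0.6361 -0.0187  0.1453] open 0.0345 t 23.15
red exp px [283. 201.] px 280 204 49.4 world [ 0.6339 -0.0254  0.008 ] world shift from tcp [-0.0021 -0.0067]
```

View pics/w11.png

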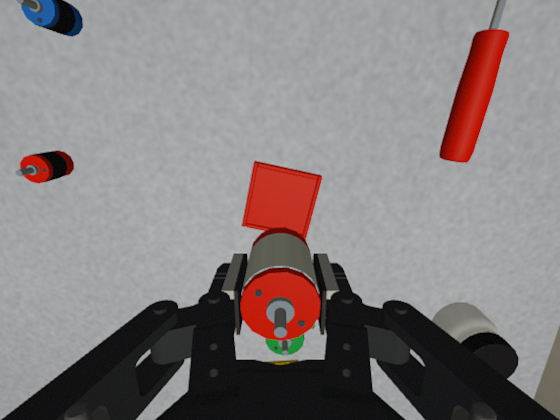

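The view shows the red motor held and the red tray with corners (256,161), (321,177), (243,226), centre about (282,201) as expected. The small red motor at (46,167) and small blue at (52,15) are untouched. Lowering.

Call:
send_rows(linear=[[0,0.001,0.05],[0,0,0.045],[0,0,0.01],[0,0,0.004],[0,0,0],[0,0,0],[0,0,0],[0,0,0]], twist=[[0,0,0],[0,0,0],[0,0,0],[0,0,0],[0,0,0],[0,0,0],[0,0,0],[0,0,0]], gripper=[0,0,0,0,0,0,0,75])

```text
time: 24.2
ee_pos: [0.6378, -0.0189, 0.0379]
tcp_rot: [179.9, -0.0, 90.0]
wrist_force: [-0.4, 0.2, 0.0]
opening: 0.0518
grasp_force: 0.0
```

Call:
send_rows(linear=[[0,0,0],[0,0,0],[0,0,0],[0,0,-0.04],[0,0,-0.05],[0,0,-0.05],[0,0,-0.04],[0,0,0]], twist=[[0,0,0],[0,0,0],[0,0,0],[0,0,0],[0,0,0],[0,0,0],[0,0,0],[0,0,0]], gripper=[75,75,75,75,75,75,75,75])

```text
time: 25.2
ee_pos: [0.6387, -0.0189, 0.2213]
tcp_rot: [179.7, 0.0, 90.0]
wrist_force: [-0.7, -0.4, -0.7]
opening: 0.0638
grasp_force: 0.0
```

Call:
send_rows(linear=[[0,-0.05,-0.01],[0,-0.05,0],[0,-0.05,0],[0,-0.05,0],[0,-0.05,0],[0,-0.04,0],[0,0,0],[0,0,0]], twist=[[0,0,0],[0,0,0],[0,0,0],[0,0,0],[0,0,0],[0,0,0],[0,0,0],[0,0,0]], gripper=[75,75,75,75,75,75,75,75])

```text
time: 26.2
ee_pos: [0.3478, -0.0189, 0.2268]
tcp_rot: [180.0, 0.0, 90.0]
wrist_force: [-0.7, 0.6, -0.5]
opening: 0.0642
grasp_force: 0.0
```

Run:
```python
from h import *
a=camera("top")[100:310,110:470];b=camera("scene")
cv2.imwrite("pics/end.png",np.vstack([cv2.resize(a,(560,327),interpolation=cv2.INTER_CUBIC),b[120:390]])[:,:,::-1])
```

```text
(no output)
```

View pics/end.png

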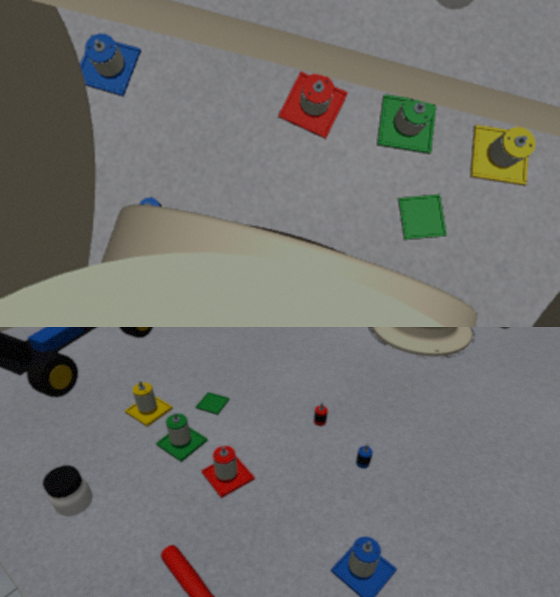

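The final views show all four large motors upright inside their own trays. In the scene view they stand at yellow (144,398), green (178,430), red (225,463) and blue (365,555), and the small motors are untouched at (320,415) and (364,457). Handing in.

```bash
python3 -c "
from workcell import ticket
print(ticket.job_done())"
```

```text
the job is handed in; nothing more can be done
None
```

All four large motors stand upright in the trays of their own colour, with green in the larger green tray; the two small motors were left where they were, and the job is handed in at about 26 s.

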